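# Lock the laundry table's hanger arm at its longest setting

### The job

Draw the laundry table's sloping hanger arm down and out of its stand until its third hole (the one farthest from its upright tab) lies under the hole in the stand's sleeve, first setting the spray can that stands in its way aside, upright on the table, at least a hand's breadth (10 cm) from the drawn-out tab. Pull the T-handled pin out of its keeper block against its detent and push it through sleeve and arm until fully home, then let go. Leave the other things where they stand.

Things in the scene. Friction and masses are not known exactly. Their poses are not given: they have to be found in the camera images.
- hanger (a joint): How far the sloping hanger arm is drawn out of its stand, m (0 to 0.09). Steel bar 220 x 30 x 20 mm sliding in the sleeve, about 5 N of friction, stays where left. Three 16 mm holes 35 mm apart: the first lies under the sleeve's hole at 0, the second at 0.035, the third (farthest from the tab) at 0.070. The pin's tapered nose shifts the arm by up to 3 mm.
- hanger_tab (a point): Centre of the upright tab at the arm's low end, for drawing it: 12 mm along the arm (x), 30 mm across (y), 45 mm tall (z). It is 22.5 mm above the arm's top and 92 mm down the slope from its first hole. Axes: x up the slope (drawn out along -x), y level across the arm, z at right angles to the slope, 30 degrees from vertical, leaning towards the low end.
- sleeve_hole (a point): Centre of the 15 mm bevelled pin hole in the top face of the sleeve of the fixed dark steel stand; hole 36 mm through plate (8), arm (20) and plate (8). Sleeve 60 mm along the slope, 68 mm across. Axes as for hanger_tab; z is the hole's axis, outward. Sprung balls 32 mm down snap into the pin's groove when it is home: about 5 N to push past, 10 N to pull out.
- pin_grip (a point): Centre of the crossbar of the steel pin's T-handle: 44 mm long (x), 14 mm wide (y), 20 mm tall (z, the pin's axis, nose to handle). 28 mm below it is the shoulder, the underside of a 22 mm flange; then a shank 12 mm thick, 50 mm long, the last 12 mm tapering to 5 mm. At first it stands upright in the keeper, shoulder on its top, held by sprung balls: about 10 N to pull out.
- pin_shoulder (a point): Point on the pin's axis at the underside of its flange, 28 mm below pin_grip; when the pin is home this point lies at sleeve_hole. Axes as for pin_grip. The pin weighs about 0.09 kg.
- keeper_mouth (a point): Mouth of the upright 15 mm hole in the keeper, an aluminium block 56 by 56 by 62 mm tall fixed to the table, at the centre of its top face; z is up.
- detergent: White bottle, 68 mm across, 190 mm tall, standing 115 mm beyond the keeper; leave alone. Origin under its centre.
- stain_jar: Glass jar, 44 mm across, 55 mm tall, standing on the near side of the keeper; leave alone. Origin under its centre.
- softener: White bottle, 52 mm across, 130 mm tall, beside the stand on the left; leave alone. Origin under its centre.
- peg_tub: Grey tub, 48 mm across, 50 mm tall, beside the arm on the left; leave alone. Origin under its centre.
- coin_cup: White cup, 64 mm across, 70 mm tall, near the caddy; leave alone. Origin under its centre.
- can_mid (a point): Centre, half-way up, of the plain spray can that stands close in front of the tab, in the arm's way: 52 mm across, 140 mm tall, about 0.3 kg; z is its axis.
- button_jar: Glass jar, 50 mm across, 80 mm tall, beside the stand on the right; leave alone. Origin under its centre.
- caddy: Open grey plastic caddy, 120 by 100 by 90 mm tall, fixed, with a bottle in it that rises to 135 mm. Origin under its centre.
Things that resemble listed ones, but are neither listed nor needed, are in the scene too. What is shaped like the part that bears can_mid but yellow is not meant.

How it is judged:
By the outcome, as a careful person would: the job done as asked, in the order asked, and still so for the second after the job is handed in, with the robot touching nothing.
It also fails if it takes over 69 s, if anything falls off the work surface, if the arm or the gripper's body presses on something with over 40 N, if the wrist force passes 120 N, or if a joint passes its speed limit or range.

### The arm

A 6-joint arm with a two-finger parallel gripper is mounted at the origin on the work surface. World frame = base frame: x ahead of the robot, y to its left, z up, the work surface at z = 0. Lengths are in mm, angles in rad, forces in N, time in s.
With the tool pointing down it reaches from about 350 to 875 mm from the base axis. Payload 4.2 kg.
Tool frame: the origin (TCP) lies at the very end of the fingers, on their centre line; the grasp point (between the pads) lies 19 mm behind it; z points along the fingers, y is the line along which they close (so a half turn about z gives the same grasp; the last joint's range is limited). The gripper opens to 85 mm and grips with 20 to 120 N. Pads are 22 mm wide; open, the fingers measure 114 mm over their backs; the gripper's body (76 mm by 85 mm) begins 54 mm behind the grasp point. The pads swing forward as they close: fully open they stand 13 mm farther back than shut.
Start: joints at [-1.089, 0.385, 0.008, 0, -1.194, -0.259], TCP at [138.119, -609.526, 231.312] pointing down, gripper open.
Joint ranges: [-3.14, 3.14], [-1.21, 2.06], [-1.07, 1.41], [-3.16, 2.05], [-2.99, -0.16], [-3.1, 3.1]. Speed limits (rad/s): [2.79, 2.79, 3.14, 3.14, 3.14, 3.14].

### API

Orientations are given as a rotation vector (axis times angle).
In Python, from rig import env, grab_frame gives the robot as it stands. The module is installed in compiled form; this text tells all that it offers.
- The arm moves only by the tool carry_out, never from a script. Its argument "increments" is a list of rows, each an object of numbers: "dx", "dy", "dz": the shift along the tool's x, y, z in m; "roll": the turn about the tool's z in rad; "gripper": the gripper's target within -1 to 1 (shut at 1, half-way at 0, fully open at -1). A call has 1 to 10 rows; each row is the pose to reach, as a shift and turn from the pose commanded when the call began, along the tool's axes at that moment; what a row does not reach only later rows make up. A row lasts 1/12 s, in which the tool goes at most 41.7 mm and 7.16 degrees, less where a joint would pass 70% of its speed; a pose out of reach is approached as far as the arm can. A call with a gripper value outside its range is refused whole. The fingers move at their own pace and stop on an object; "grip_force" is the grip in N (left out, the last holds). Time passes only in rows, so rows that repeat a pose let the fingers close. It gives the time, the measured TCP pose, the force, the opening and the grip force at its end, in the units of the state.
- env.get_obs(): the state, without advancing time (a new reading comes with each control period).
- grab_frame(name): name is "side" or "top" or "wrist"; returns a dict with "image" (420x560x3 uint8, red, green, blue), "z_map" (420x560 float32, mm along the optical axis (not along the pixel's ray), 0 where there is no reading), "camera_matrix" (3x3 intrinsics, pixels), "pose" (4x4, takes a point from camera to world coordinates). Camera axes: x right, y down, z forward; pixel columns grow to the right and rows downward; lengths in mm; the calibration is good to about 2 mm. A picture is of the moment at which its call begins.
- env.close_job(): hands the job in; it is judged then, once.
The state is a dict: "t": time; "joints": joint angles; "dq": joint speeds; "joint_torque": joint torques, N m; "eef_pos": TCP position; "eef_rot": TCP orientation; "contact_force": force on the tool from outside, world axes, zero at the start; "torque": the same for the moment, N m; "width": opening from 0.0 (shut) to 1.0 (fully open); "grip_force": force on a finger pad.
Only numpy, scipy, OpenCV 4.12 (cv2) and the standard library are available. Lean on these libraries where they do the work, as an engineer would, in place of code of your own. Each camera call takes 0.05 s, during which the arm holds its last target. There are 200 camera calls.

## Working session

There is one attempt and no reset: what is moved stays moved. The work goes in short steps, Python scripts to look and compute and a tool call to move; the robot and the scene stay as the last step left them, time stands still between calls to the robot, and variables do not carry over. Pictures are saved under pics/ and viewed, at most 10 in all, crops included, and the job is handed in when it is done.

Besides the shell and the picture viewer there is one more tool, called after ">>>" by a JSON object that holds its "name" and its "arguments", one argument or row to a line. carry_out: Moves the arm, as the interface text tells. Its arguments: {"type":"object","properties":{"increments":{"type":"array","items":{"type":"object","properties":{"dx":{"type":"number"},"dy":{"type":"number"},"dz":{"type":"number"},"roll":{"type":"number"},"gripper":{"type":"number"}}}},"grip_force":{"type":"number"}},"required":["increments"]}

```bash
mkdir -p pics; python3 - <<'E'
from rig import env, grab_frame
import numpy as np, cv2, pickle
d={n:grab_frame(n) for n in("side","top","wrist")}
pickle.dump(d,open('f0.pkl','wb'))
for n in d:
    print(n,d[n]["camera_matrix"].tolist(),np.round(d[n]["pose"],3).tolist())
    cv2.imwrite(f'pics/{n}0.png',d[n]["image"][...,::-1])
o=env.get_obs();print(o)
E
```

```text
side [[527.730254580156, 0.0, 277.6277580163977], [0.0, 527.730254580156, 214.4761026548201], [0.0, 0.0, 1.0]] [[0.95, -0.195, 0.244, 172.893], [-0.312, -0.54, 0.782, -1141.164], [-0.021, -0.819, -0.574, 966.761], [0.0, 0.0, 0.0, 1.0]]
top [[532.0655637043528, 0.0, 276.42932602331337], [0.0, 532.0655637043528, 204.69962235794898], [0.0, 0.0, 1.0]] [[-0.028, -0.996, 0.088, 402.128], [-1.0, 0.027, -0.009, 20.625], [0.007, -0.089, -0.996, 1464.613], [0.0, 0.0, 0.0, 1.0]]
wrist [[305.6681562117949, 0.0, 280.77646875793573], [0.0, 305.6681562117949, 213.45968625647853], [0.0, 0.0, 1.0]] [[-0.221, 0.927, 0.304, 59.407], [0.975, 0.209, 0.071, -625.116], [0.002, 0.313, -0.95, 373.968], [0.0, 0.0, 0.0, 1.0]]
{'t': 0.15, 'joints': array([-1.08938802e+00,  3.85384027e-01,  6.91630467e-03, -3.15968362e-04,
       -1.19400233e+00, -2.58583949e-01]), 'dq': array([-1.56235445e-03, -4.38197680e-03,  4.33537499e-03,  3.59704782e-03,
        1.58565911e-05,  4.14386096e-04]), 'joint_torque': array([ 5.48127628e-04, -3.92677581e+01,  1.88583201e+01,  4.18862075e+00,
       -3.38526974e-03,  3.63136635e-06]), 'eef_pos': array([ 138.01024758, -609.11460402,  230.46657388]), 'eef_rot': array([ 3.49069217e-01, -3.12180493e+00, -2.61771578e-03]), 'contact_force': array([ 0.24444816,  0.41047058, -0.17958008]), 'torque': array([ 0.00157343, -0.02506748,  0.02525444]), 'grip_force': 0.0, 'width': 0.9981614909919566}
```

View pics/side0.png

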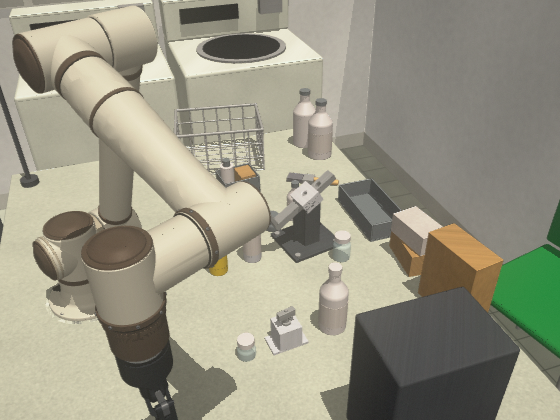

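View pics/top0.png

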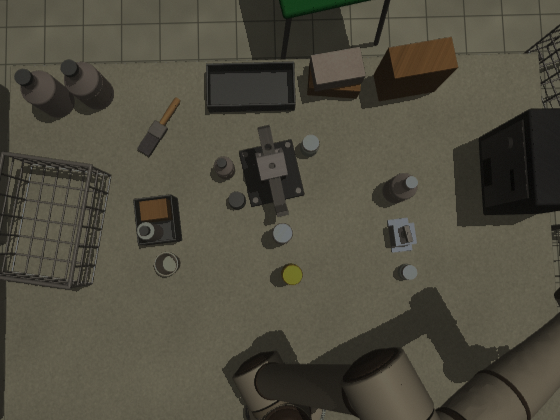

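The top view shows the sleeve near (271,167), the tab near (282,211), the plain can at (282,233) with the yellow one at (292,275), and the keeper and pin at (403,235). The side view agrees. Next I'll enlarge these in one mosaic.

```bash
cat > h.py <<'E'
import numpy as np, pickle
def pt(f,u,v,z=None,d=None):
    """pixel -> world: by depth map, given depth d, or intersect with world height z"""
    K,P=f["camera_matrix"],f["pose"]
    r=P[:3,:3]@np.linalg.solve(K,[u,v,1]); o=P[:3,3]
    if z is not None: return o+r*(z-o[2])/r[2]
    return o+r*(f["z_map"][int(round(v)),int(round(u))] if d is None else d)
def tri(fs,uvs):
    A=np.zeros((3,3));b=np.zeros(3)
    for f,(u,v) in zip(fs,uvs):
        r=f["pose"][:3,:3]@np.linalg.solve(f["camera_matrix"],[u,v,1]);r/=np.linalg.norm(r)
        M=np.eye(3)-np.outer(r,r);A+=M;b+=M@f["pose"][:3,3]
    return np.linalg.solve(A,b)
E
python3 - <<'E'
from h import *
import cv2
d=pickle.load(open('f0.pkl','rb'))
t,s=d['top'],d['side']
def crop(f,x,y,w,h,W,H): return cv2.resize(f["image"][y:y+h,x:x+w,::-1],(W,H),interpolation=cv2.INTER_CUBIC)
a=crop(t,225,120,100,125,400,500)
b=crop(t,375,170,60,60*5//4+20,253,400) if 0 else crop(t,375,215,50,62,400,500)
c=np.hstack([a,b]); c=cv2.convertScaleAbs(c,alpha=1.5)
cv2.imwrite('pics/c1.png',c)
s2=np.hstack([crop(s,235,165,125,100,400,320),crop(s,260,295,60,60,320,320)])
cv2.imwrite('pics/c2.png',cv2.convertScaleAbs(s2,alpha=1.3))
for n,u,v in[('sleeve',271,160),('tab',282,211),('can',282,232),('yel',292,273),('pin',402,234),('jar',410,271),('det',404,184),('button',311,143),('tub',237,200),('soft',224,165),('cup',167,265),('caddy',145,232),('keepflat',394,240)]:
    print(n,np.round(pt(t,u,v)))
for n,u,v in[('pin',286,312),('canS',250,235),('sleeve',305,195),('tabS',277,215)]: print(n,np.round(pt(s,u,v)))
E
```

```text
sleeve [626.  19. 178.]
tab [503.  -5. 143.]
can [451.  -3. 141.]
yel [349. -25. 140.]
pin [ 440. -319.   72.]
jar [ 342. -340.   53.]
det [ 558. -304.  177.]
button [686. -88.  78.]
tub [543. 113.  49.]
soft [625. 139. 128.]
cup [375. 311.  -1.]
caddy [461. 339. 131.]
keepflat [ 425. -300.   58.]
pin [ 440. -331.   99.]
canS [ 312. -563.  517.]
sleeve [615.  14. 166.]
tabS [533.  20. 114.]
```

View pics/c1.png

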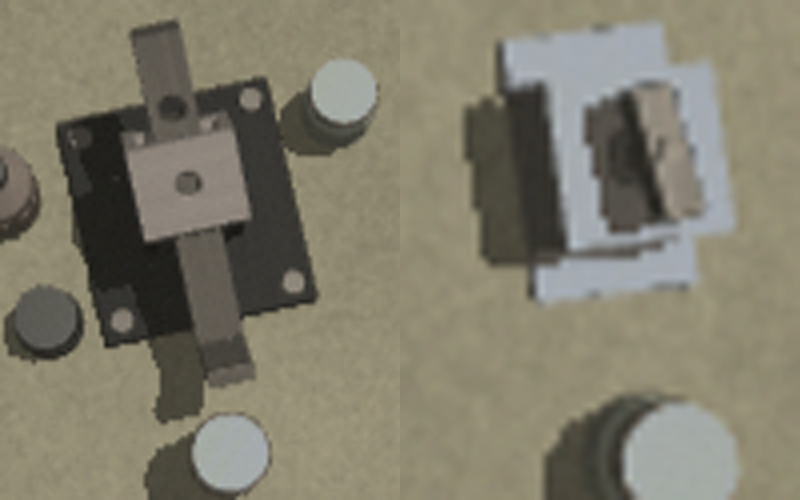

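View pics/c2.png

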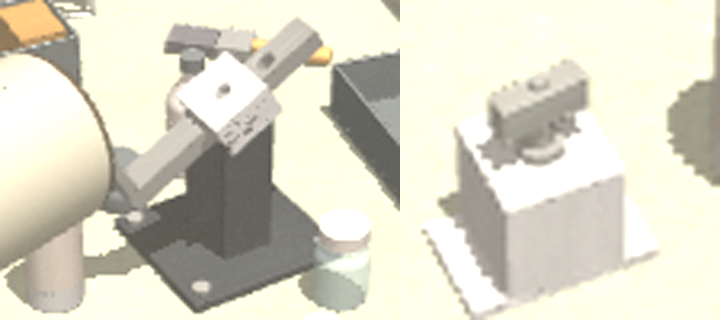

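The enlarged crops give these pixel positions:

| Point | Top | Side |
|---|---|---|
| Sleeve hole | (272,165.5) | (305,193.1) |
| Arm's third hole | (268,146.5) | (318.1,183.8) |
| Centre of T-handle top | (408.4,234) | (286.3,310.8) |
| Can top centre | (282.5,233) | – |
| Tab top | about (282.5,213) | – |

```bash
python3 - <<'E'
from h import *
d=pickle.load(open('f0.pkl','rb'))
t,s=d['top'],d['side']
sl=tri([t,s],[(272,165.5),(305,193.1)]); h3=tri([t,s],[(268,146.5),(318.1,183.8)])
pin=tri([t,s],[(408.4,234),(286.3,310.8)])
print('sleeve',sl,'h3',h3,'d',h3-sl,'pin top',pin)
print('can',pt(t,282.5,233,z=140), 'tub',pt(t,237,200,z=50))
# sleeve plane fit from top depth, tab/arm cloud
def cloud(f,x0,x1,y0,y1):
    return np.array([[*pt(f,u,v),u,v] for v in range(y0,y1) for u in range(x0,x1) if f["z_map"][v,u]>0])
c=cloud(t,262,284,156,176); c=c[c[:,2]>120]
A=np.c_[c[:,:2],np.ones(len(c))]; k=np.linalg.lstsq(A,c[:,2],rcond=None)[0]
print('plane grad',k,'slope',np.degrees(np.arctan(np.hypot(*k[:2]))),'az',np.degrees(np.arctan2(k[1],k[0])),'at sl',k@[*sl[:2],1])
for v in range(196,222,2): print(v,[tuple(np.round(pt(t,u,v)).astype(int)) for u in (275,279,283,287)])
c=cloud(t,398,416,226,244);c=c[c[:,2]>75];print('pin cloud',len(c),np.median(c[:,:3],0),c[:,2].max(), 'block', )
c=c[c[:,2]>95];q=c[:,:2]-c[:,:2].mean(0);w,V=np.linalg.eigh(q.T@q);print(c[:,:3].mean(0),'az',np.degrees(np.arctan2(V[1,1],V[0,1])))
E
```

```text
sleeve [614.71481688  16.80001905 170.41564278] h3 [658.04860863  25.56500227 186.75341278] d [43.33379175  8.76498323 16.33777   ] pin top [ 439.75845786 -328.605193    100.11008162]
can [448.53150595  -4.55333185 140.        ] tub [543.0656147  112.63231348  50.        ]
plane grad [ 5.63667364e-01  1.12085857e-01 -1.77680916e+02] slope 29.886133992597255 az 11.24662139458112 at sl 170.6968087534579
196 [(np.int64(544), np.int64(11), np.int64(121)), (np.int64(544), np.int64(1), np.int64(118)), (np.int64(544), np.int64(-9), np.int64(114)), (np.int64(554), np.int64(-22), np.int64(15))]
198 [(np.int64(539), np.int64(12), np.int64(119)), (np.int64(539), np.int64(1), np.int64(115)), (np.int64(539), np.int64(-9), np.int64(112)), (np.int64(550), np.int64(-22), np.int64(0))]
200 [(np.int64(534), np.int64(12), np.int64(117)), (np.int64(533), np.int64(2), np.int64(121)), (np.int64(534), np.int64(-9), np.int64(113)), (np.int64(545), np.int64(-22), np.int64(-3))]
202 [(np.int64(529), np.int64(12), np.int64(110)), (np.int64(529), np.int64(2), np.int64(112)), (np.int64(529), np.int64(-9), np.int
[... 1186 characters left out ...]
6 [(np.int64(501), np.int64(12), np.int64(-4)), (np.int64(491), np.int64(3), np.int64(142)), (np.int64(500), np.int64(-10), np.int64(1)), (np.int64(500), np.int64(-21), np.int64(4))]
218 [(np.int64(496), np.int64(12), np.int64(-3)), (np.int64(495), np.int64(1), np.int64(1)), (np.int64(495), np.int64(-10), np.int64(1)), (np.int64(495), np.int64(-21), np.int64(-2))]
220 [(np.int64(490), np.int64(12), np.int64(3)), (np.int64(489), np.int64(1), np.int64(3)), (np.int64(489), np.int64(-10), np.int64(-3)), (np.int64(489), np.int64(-21), np.int64(-1))]
pin cloud 117 [ 438.71413203 -325.63355606   98.85596097] 109.26432089273908 block
[ 439.52947093 -327.17730077  100.3904636 ] az -165.66224934417005
```

>>> {"name": "carry_out", "arguments": {
  "increments": [
    {"dx": -0.436, "dy": 0.521, "roll": 0.026, "gripper": -1},
    {"dx": -0.436, "dy": 0.521, "roll": 0.026},
    {"dx": -0.436, "dy": 0.521, "roll": 0.026},
    {"dx": -0.436, "dy": 0.521, "roll": 0.026},
    {"dx": -0.436, "dy": 0.521, "roll": 0.026},
    {"dx": -0.436, "dy": 0.521, "roll": 0.026},
    {"dx": -0.436, "dy": 0.521, "roll": 0.026},
    {"dx": -0.436, "dy": 0.521, "roll": 0.026},
    {"dx": -0.436, "dy": 0.521, "roll": 0.026},
    {"dx": -0.436, "dy": 0.521, "roll": 0.026}
  ],
  "grip_force": 40
}}

```text
invalid input
```

```bash
cat >> h.py <<'E'
from scipy.spatial.transform import Rotation as Ro
def go(target,az=11.25):
    from rig import env
    o=env.get_obs(); R=Ro.from_rotvec(o['eef_rot']).as_matrix()
    d=R.T@(np.array(target)-o['eef_pos'])
    a=np.degrees(np.arctan2(-R[1,0],-R[0,0]))
    print('pos',np.round(o['eef_pos'],1),'tilt',np.round(R[:,2],3),'az',round(a,2),'F',np.round(o['contact_force'],1),'w',round(o['width'],3),'t',round(o['t'],2))
    print('d',np.round(d,1),'roll',round(np.radians((a-az+90)%180-90),3))
E
python3 -c "
from h import *
go([448.5,-4.5,231])"
```

```text
pos [ 138.  -609.1  230.5] tilt [-0.001  0.002 -1.   ] az 12.76 F [ 0.2  0.4 -0.2] w 0.998 t 0.15
d [-4.364e+02  5.211e+02  3.000e-01] roll 0.026
```

>>> {"name": "carry_out", "arguments": {
  "increments": [
    {"dx": -0.02, "dy": 0.025, "dz": 0, "roll": 0.026, "gripper": -1},
    {"dx": -0.045, "dy": 0.055, "dz": 0, "roll": 0.026, "gripper": -1}
  ],
  "grip_force": 40
}}

```text
t: 0.32
eef_pos: [169.3, -546.3, 229.8]
eef_rot: [0.302, -3.126, -0.002]
contact_force: [1.9, 0.1, 0.6]
width: 1.005
grip_force: 0.0
```

>>> {"name": "carry_out", "arguments": {
  "increments": [
    {"dx": -0.391, "dy": 0.466, "dz": 0, "roll": 0, "gripper": -1},
    {"dx": -0.391, "dy": 0.466, "dz": 0, "roll": 0, "gripper": -1},
    {"dx": -0.391, "dy": 0.466, "dz": 0, "roll": 0, "gripper": -1},
    {"dx": -0.391, "dy": 0.466, "dz": 0, "roll": 0, "gripper": -1},
    {"dx": -0.391, "dy": 0.466, "dz": 0, "roll": 0, "gripper": -1},
    {"dx": -0.391, "dy": 0.466, "dz": 0, "roll": 0, "gripper": -1},
    {"dx": -0.391, "dy": 0.466, "dz": 0, "roll": 0, "gripper": -1},
    {"dx": -0.391, "dy": 0.466, "dz": 0, "roll": 0, "gripper": -1},
    {"dx": -0.391, "dy": 0.466, "dz": 0, "roll": 0, "gripper": -1},
    {"dx": -0.391, "dy": 0.466, "dz": 0, "roll": 0, "gripper": -1}
  ]
}}

```text
t: 1.15
eef_pos: [370.3, -178.6, 231.5]
eef_rot: [-0.309, 3.126, -0.0]
contact_force: [0.9, -0.2, 0.8]
width: 0.996
grip_force: 0.0
```

```bash
python3 -c "
from h import *
go([448.5,-4.5,231])"
```

```text
pos [ 370.3 -178.6  231.5] tilt [ 0.001  0.    -1.   ] az 11.28 F [ 0.9 -0.2  0.8] w 0.996 t 1.15
d [-110.7  155.4    0.6] roll 0.001
```

>>> {"name": "carry_out", "arguments": {
  "increments": [
    {"dx": -0.1, "dy": 0.14, "dz": 0, "roll": 0, "gripper": -1},
    {"dx": -0.1, "dy": 0.14, "dz": 0, "roll": 0, "gripper": -1},
    {"dx": -0.1, "dy": 0.14, "dz": 0, "roll": 0, "gripper": -1},
    {"dx": -0.1, "dy": 0.14, "dz": 0, "roll": 0, "gripper": -1},
    {"dx": -0.1, "dy": 0.14, "dz": 0, "roll": 0, "gripper": -1},
    {"dx": -0.1, "dy": 0.14, "dz": 0, "roll": 0, "gripper": -1},
    {"dx": -0.1, "dy": 0.14, "dz": 0, "roll": 0, "gripper": -1},
    {"dx": -0.1, "dy": 0.14, "dz": 0, "roll": 0, "gripper": -1}
  ]
}}

```text
t: 1.82
eef_pos: [440.0, -24.6, 231.1]
eef_rot: [0.307, -3.126, 0.0]
contact_force: [-0.3, -0.9, 0.5]
width: 0.999
grip_force: 0.0
```

```bash
python3 -c "
from h import *
from rig import grab_frame
import cv2
go([448.5,-4.5,95])
f=grab_frame('wrist');s=grab_frame('side');pickle.dump((f,s),open('f1.pkl','wb'))
cv2.imwrite('pics/w1.png',f['image'][...,::-1])"
```

```text
pos [440.  -24.6 231.1] tilt [-0.001 -0.    -1.   ] az 11.21 F [-0.3 -0.9  0.5] w 0.999 t 1.82
d [-12.3  18.  136.1] roll -0.001
```

View pics/w1.png

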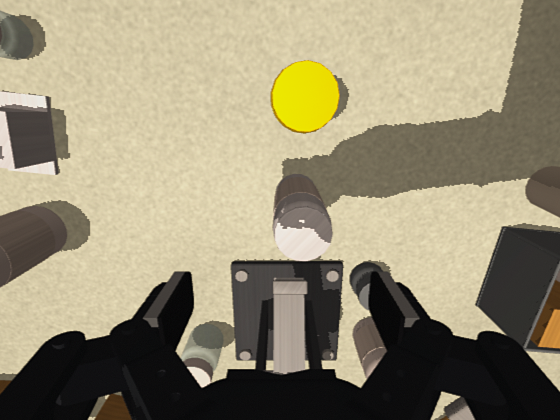

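The wrist view shows the can's top centred near (303,234), the tab top near (290,288), and the yellow can at (306,96).

```bash
python3 -c "
from h import *
f,s=pickle.load(open('f1.pkl','rb'))
d=pickle.load(open('f0.pkl','rb'))
print(pt(f,303,234),pt(f,303,234,z=140),tri([f,d['top']],[(303,234),(282.5,233)]))
print('tab top',pt(f,290,284),pt(f,290,290),[np.round(pt(f,x,288,z=150)) for x in(274,306)])"
```

```text
[450.16936939  -1.85832878 141.08011679] [450.58119337  -1.69026338 140.        ] [447.88036421  -3.67087436 148.07386097]
tab top [495.58427116  -3.46486769 145.39372312] [500.17518307  -2.56629563 147.29921812] [array([499., -17., 150.]), array([494.,  10., 150.])]
```

>>> {"name": "carry_out", "arguments": {
  "increments": [
    {"dx": -0.0135, "dy": 0.0195, "dz": 0.03, "roll": 0, "gripper": -1},
    {"dx": -0.0135, "dy": 0.0195, "dz": 0.065, "roll": 0, "gripper": -1},
    {"dx": -0.0135, "dy": 0.0195, "dz": 0.1, "roll": 0, "gripper": -1},
    {"dx": -0.0135, "dy": 0.0195, "dz": 0.13, "roll": 0, "gripper": -1},
    {"dx": -0.0135, "dy": 0.0195, "dz": 0.141, "roll": 0, "gripper": -1},
    {"dx": -0.0135, "dy": 0.0195, "dz": 0.141, "roll": 0, "gripper": 0.5},
    {"dx": -0.0135, "dy": 0.0195, "dz": 0.141, "roll": 0, "gripper": 1},
    {"dx": -0.0135, "dy": 0.0195, "dz": 0.141, "roll": 0, "gripper": 1},
    {"dx": -0.0135, "dy": 0.0195, "dz": 0.141, "roll": 0, "gripper": 1},
    {"dx": -0.0135, "dy": 0.0195, "dz": 0.141, "roll": 0, "gripper": 1}
  ],
  "grip_force": 40
}}

```text
t: 2.75
eef_pos: [451.3, -2.0, 91.8]
eef_rot: [-0.308, 3.123, 0.001]
contact_force: [-0.7, -1.5, 1.6]
width: 0.599
grip_force: 42.4
```

>>> {"name": "carry_out", "arguments": {
  "increments": [
    {"dx": 0, "dy": 0, "dz": -0.03, "roll": 0, "gripper": 1},
    {"dx": 0.001, "dy": 0.02, "dz": -0.03, "roll": 0, "gripper": 1},
    {"dx": 0.003, "dy": 0.055, "dz": -0.03, "roll": 0, "gripper": 1},
    {"dx": 0.005, "dy": 0.09, "dz": -0.03, "roll": 0, "gripper": 1},
    {"dx": 0.006, "dy": 0.125, "dz": -0.03, "roll": 0, "gripper": 1},
    {"dx": 0.008, "dy": 0.155, "dz": -0.03, "roll": 0, "gripper": 1},
    {"dx": 0.008, "dy": 0.17, "dz": -0.03, "roll": 0, "gripper": 1},
    {"dx": 0.008, "dy": 0.172, "dz": -0.025, "roll": 0, "gripper": 1},
    {"dx": 0.008, "dy": 0.172, "dz": -0.012, "roll": 0, "gripper": 1},
    {"dx": 0.008, "dy": 0.172, "dz": -0.004, "roll": 0, "gripper": 1}
  ]
}}

```text
t: 3.58
eef_pos: [408.0, 164.9, 93.6]
eef_rot: [0.308, -3.125, -0.0]
contact_force: [0.1, -0.5, -3.1]
width: 0.596
grip_force: 43.5
```

>>> {"name": "carry_out", "arguments": {
  "increments": [
    {"dx": 0, "dy": 0, "dz": 0.002, "roll": 0, "gripper": 1},
    {"dx": 0, "dy": 0, "dz": 0.0035, "roll": 0, "gripper": 1},
    {"dx": 0, "dy": 0, "dz": 0.0035, "roll": 0, "gripper": 1}
  ]
}}

```text
t: 3.83
eef_pos: [408.8, 164.5, 91.9]
eef_rot: [0.308, -3.126, 0.001]
contact_force: [-4.0, 0.7, 8.4]
width: 0.596
grip_force: 44.3
```

>>> {"name": "carry_out", "arguments": {
  "increments": [
    {"dx": 0, "dy": 0, "dz": 0, "roll": 0, "gripper": 0},
    {"dx": 0, "dy": 0, "dz": 0, "roll": 0, "gripper": -1},
    {"dx": 0, "dy": 0, "dz": 0, "roll": 0, "gripper": -1},
    {"dx": 0, "dy": 0, "dz": 0, "roll": 0, "gripper": -1},
    {"dx": 0, "dy": 0, "dz": -0.04, "roll": 0, "gripper": -1},
    {"dx": 0, "dy": 0, "dz": -0.08, "roll": 0, "gripper": -1},
    {"dx": 0, "dy": 0, "dz": -0.115, "roll": 0, "gripper": -1},
    {"dx": -0.012, "dy": -0.036, "dz": -0.115, "roll": 0, "gripper": -1},
    {"dx": -0.024, "dy": -0.072, "dz": -0.115, "roll": 0, "gripper": -1},
    {"dx": -0.036, "dy": -0.105, "dz": -0.115, "roll": 0, "gripper": -1}
  ]
}}

```text
t: 4.67
eef_pos: [465.3, 68.4, 207.0]
eef_rot: [-0.311, 3.124, 0.002]
contact_force: [0.6, 0.3, 1.0]
width: 1.002
grip_force: 0.0
```

>>> {"name": "carry_out", "arguments": {
  "increments": [
    {"dx": -0.012, "dy": -0.03, "dz": 0, "roll": 0, "gripper": -1},
    {"dx": -0.024, "dy": -0.065, "dz": 0, "roll": 0, "gripper": -1},
    {"dx": -0.03, "dy": -0.08, "dz": 0, "roll": 0, "gripper": -1},
    {"dx": -0.03, "dy": -0.08, "dz": 0, "roll": 0, "gripper": -1},
    {"dx": -0.03, "dy": -0.08, "dz": 0, "roll": 0, "gripper": -1}
  ]
}}

```text
t: 5.08
eef_pos: [509.6, -4.3, 205.3]
eef_rot: [0.305, -3.126, 0.0]
contact_force: [-0.5, -0.4, 0.9]
width: 1.001
grip_force: 0.0
```

```bash
python3 -c "
from h import *
from rig import grab_frame
import cv2
go([510.5,-3,110])
f={n:grab_frame(n) for n in('wrist','side','top')};pickle.dump(f,open('f2.pkl','wb'))
z=lambda i,x,y,w,h:cv2.resize(f[i]['image'][y:y+h,x:x+w,::-1],(400,400))
cv2.imwrite('pics/w2.png',np.hstack([cv2.resize(f['wrist']['image'][...,::-1],(400,300)),cv2.resize(f['side']['image'][90:390,80:480,::-1],(400,300))]))"
```

```text
pos [509.6  -4.3 205.3] tilt [-0.001 -0.    -1.   ] az 11.13 F [-0.5 -0.4  0.9] w 1.001 t 5.08
d [-1.2  1.1 95.3] roll -0.002
```

View pics/w2.png

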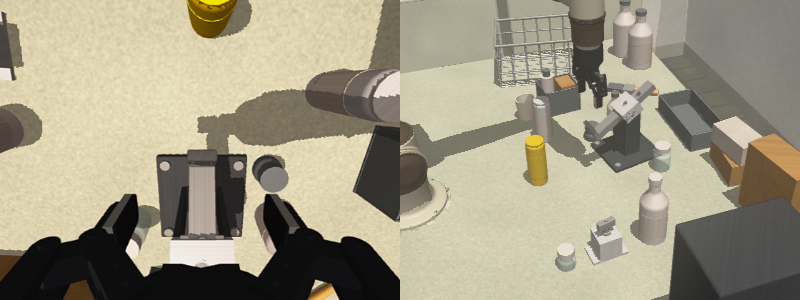

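The can stands upright and clear at left. In the wrist view the tab is at about (283,218), centred between the fingers. I'll descend and grip it.

>>> {"name": "carry_out", "arguments": {
  "increments": [
    {"dx": -0.001, "dy": 0.001, "dz": 0.035, "roll": 0, "gripper": -1},
    {"dx": -0.001, "dy": 0.001, "dz": 0.07, "roll": 0, "gripper": -1},
    {"dx": -0.001, "dy": 0.001, "dz": 0.09, "roll": 0, "gripper": -1},
    {"dx": -0.001, "dy": 0.001, "dz": 0.095, "roll": 0, "gripper": 0},
    {"dx": -0.001, "dy": 0.001, "dz": 0.095, "roll": 0, "gripper": 1},
    {"dx": -0.001, "dy": 0.001, "dz": 0.095, "roll": 0, "gripper": 1},
    {"dx": -0.001, "dy": 0.001, "dz": 0.095, "roll": 0, "gripper": 1},
    {"dx": -0.001, "dy": 0.001, "dz": 0.095, "roll": 0, "gripper": 1},
    {"dx": -0.001, "dy": 0.001, "dz": 0.095, "roll": 0, "gripper": 1},
    {"dx": -0.001, "dy": 0.001, "dz": 0.095, "roll": 0, "gripper": 1}
  ],
  "grip_force": 60
}}

```text
t: 6.07
eef_pos: [511.7, -2.5, 112.9]
eef_rot: [-0.31, 3.123, -0.001]
contact_force: [-0.4, -4.0, 6.5]
width: 0.336
grip_force: 60.2
```

>>> {"name": "carry_out", "arguments": {
  "increments": [
    {"dx": 0.004, "dy": 0, "dz": 0.0023, "roll": 0, "gripper": 1},
    {"dx": 0.01, "dy": 0, "dz": 0.0058, "roll": 0, "gripper": 1},
    {"dx": 0.017, "dy": 0, "dz": 0.0098, "roll": 0, "gripper": 1},
    {"dx": 0.024, "dy": 0, "dz": 0.0139, "roll": 0, "gripper": 1},
    {"dx": 0.031, "dy": 0, "dz": 0.0179, "roll": 0, "gripper": 1},
    {"dx": 0.037, "dy": 0, "dz": 0.0214, "roll": 0, "gripper": 1},
    {"dx": 0.0402, "dy": 0, "dz": 0.0232, "roll": 0, "gripper": 1},
    {"dx": 0.0402, "dy": 0, "dz": 0.0232, "roll": 0, "gripper": 1},
    {"dx": 0.0402, "dy": 0, "dz": 0.0232, "roll": 0, "gripper": 1}
  ]
}}

```text
t: 6.82
eef_pos: [471.0, -10.6, 89.0]
eef_rot: [-0.309, 3.125, -0.001]
contact_force: [-1.7, -4.4, 6.0]
width: 0.335
grip_force: 60.0
```

```bash
python3 -c "
from h import *
from rig import grab_frame
import cv2
go([511.7,-2.5,113])
f={n:grab_frame(n) for n in('side','top','wrist')};pickle.dump(f,open('f3.pkl','wb'))
a=cv2.resize(f['side']['image'][160:235,255:355,::-1],(400,300),interpolation=cv2.INTER_CUBIC)
b=cv2.resize(f['top']['image'][120:195,225:325,::-1],(400,300),interpolation=cv2.INTER_CUBIC)
c=np.hstack([a,cv2.convertScaleAbs(b,alpha=1.5)])
cv2.imwrite('pics/c3.png',c)"
```

```text
pos [471.  -10.6  89. ] tilt [ 0.001 -0.001 -1.   ] az 11.3 F [-1.7 -4.4  6. ] w 0.335 t 6.82
d [-41.5  -0.  -24. ] roll 0.001
```

View pics/c3.png

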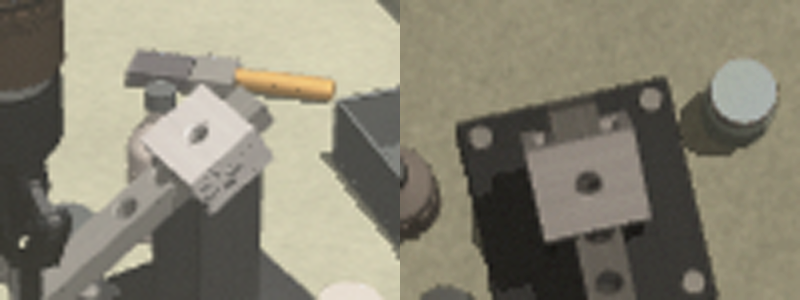

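Both views show the arm drawn out. The first hole is at top (277.2,190.2) and side (286.8,212); the sleeve hole is at top (272,165.5) and side (304.5,193).

```bash
python3 -c "
from h import *
f=pickle.load(open('f3.pkl','rb'));t,s=f['top'],f['side']
a=np.radians(11.25);u=np.array([.866*np.cos(a),.866*np.sin(a),.5]);n=np.array([-.5*np.cos(a),-.5*np.sin(a),.866])
S=tri([t,s],[(272,165.5),(304.5,193)]);H=tri([t,s],[(277.2,190.2),(286.8,212)]);d=H-S
print(S,H,'along',d@u,'n',d@n)
def onp(f,uv,off):
    K,P=f['camera_matrix'],f['pose'];r=P[:3,:3]@np.linalg.solve(K,[*uv,1]);o=P[:3,3];q=S+off*n
    return o+r*((q-o)@n)/(r@n)
for f_,a_,b_ in((t,(272,165.5),(277.2,190.2)),(s,(304.5,193),(286.8,212))): print((onp(f_,b_,-8)-onp(f_,a_,0))@u)
"
```

```text
[613.98241562  16.97138039 170.94316542] [557.52972449   5.45496598 127.39142682] along -71.67020773081143 n -8.908450879976213
-71.163610616444
-71.85001351134213
```

>>> {"name": "carry_out", "arguments": {
  "increments": [
    {"dx": -0.001, "dy": 0, "dz": -0.0006, "roll": 0, "gripper": 1},
    {"dx": -0.001, "dy": 0, "dz": -0.0006, "roll": 0, "gripper": 1},
    {"dx": -0.001, "dy": 0, "dz": -0.0006, "roll": 0, "gripper": -1},
    {"dx": -0.001, "dy": 0, "dz": -0.0006, "roll": 0, "gripper": -1},
    {"dx": -0.001, "dy": 0, "dz": -0.0006, "roll": 0, "gripper": -1},
    {"dx": -0.001, "dy": 0, "dz": -0.0006, "roll": 0, "gripper": -1},
    {"dx": -0.001, "dy": 0, "dz": -0.04, "roll": 0, "gripper": -1},
    {"dx": -0.001, "dy": 0, "dz": -0.08, "roll": 0, "gripper": -1},
    {"dx": -0.001, "dy": 0, "dz": -0.115, "roll": 0, "gripper": -1},
    {"dx": 0.01, "dy": -0.036, "dz": -0.125, "roll": -0.05, "gripper": -1}
  ]
}}

```text
t: 7.8
eef_pos: [472.9, -44.0, 218.9]
eef_rot: [-0.398, 3.103, -0.0]
contact_force: [0.7, 0.2, 0.6]
width: 1.001
grip_force: 0.0
```

>>> {"name": "carry_out", "arguments": {
  "increments": [
    {"dx": 0.068, "dy": -0.225, "dz": 0, "roll": 0, "gripper": -1},
    {"dx": 0.068, "dy": -0.225, "dz": 0, "roll": 0, "gripper": -1},
    {"dx": 0.068, "dy": -0.225, "dz": 0, "roll": 0, "gripper": -1},
    {"dx": 0.068, "dy": -0.225, "dz": 0, "roll": 0, "gripper": -1},
    {"dx": 0.068, "dy": -0.225, "dz": 0, "roll": 0, "gripper": -1},
    {"dx": 0.068, "dy": -0.225, "dz": 0, "roll": 0, "gripper": -1},
    {"dx": 0.068, "dy": -0.225, "dz": 0, "roll": 0, "gripper": -1},
    {"dx": 0.068, "dy": -0.225, "dz": 0, "roll": 0, "gripper": -1}
  ]
}}

```text
t: 8.47
eef_pos: [456.9, -283.3, 212.0]
eef_rot: [0.382, -3.118, -0.001]
contact_force: [-0.0, 1.0, 0.3]
width: 0.999
grip_force: 0.0
```

```bash
python3 -c "
from h import *
from rig import grab_frame
import cv2
go([439.6,-327.8,77],14.3)
f={n:grab_frame(n) for n in('side','top','wrist')};pickle.dump(f,open('f4.pkl','wb'))
a=cv2.resize(f['side']['image'][160:235,255:355,::-1],(400,300),interpolation=cv2.INTER_CUBIC)
b=cv2.resize(f['wrist']['image'][120:345,130:430,::-1],(400,300),interpolation=cv2.INTER_CUBIC)
c=np.hstack([a,b])
cv2.imwrite('pics/c4.png',c)"
```

```text
pos [ 456.9 -283.3  212. ] tilt [-0.001  0.001 -1.   ] az 13.96 F [-0.   1.   0.3] w 0.999 t 8.47
d [ 27.5 -39.1 135. ] roll -0.006
```

View pics/c4.png

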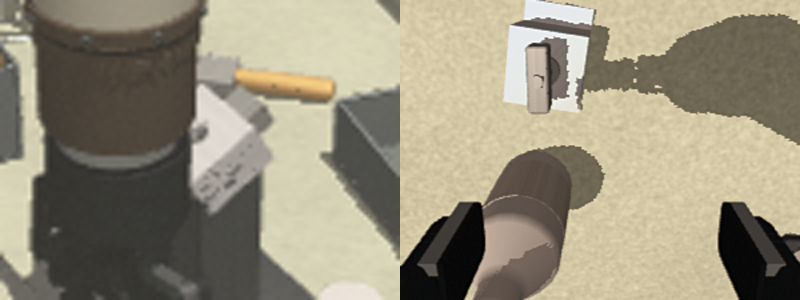

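The wrist view shows the handle's top face centred near (233.5,177), with its ends at about (233.3,154) and (233.5,200). Now to compute.

```bash
python3 -c "
from h import *
f=pickle.load(open('f4.pkl','rb'));w=f['wrist'];d=pickle.load(open('f0.pkl','rb'))
print(pt(w,233.5,177,z=100),pt(w,233.5,177))
a,b=pt(w,233.9,155,z=100),pt(w,233.5,199,z=100);print(a,b,np.linalg.norm(a-b),np.degrees(np.arctan2(*(b-a)[[1,0]])))
print(tri([w,d['top'],d['side']],[(233.5,177),(408.4,234),(286.3,310.8)]))
c=np.array([pt(w,u,v) for v in range(145,212) for u in range(215,250)]);c=c[(c[:,2]>94)&(c[:,2]<106)];q=c[:,:2]-c[:,:2].mean(0);W,V=np.linalg.eigh(q.T@q);print(len(c),c.mean(0),np.degrees(np.arctan2(V[1,1],V[0,1])),np.ptp(q@V,axis=0))
go([439.6,-328,77],14.3)
"
```

```text
[ 438.87029349 -325.47844268  100.        ] [ 438.20281412 -325.18750586  102.85575119]
[ 420.64682214 -328.80631009  100.        ] [ 457.85863271 -321.65872278  100.        ] 37.892042048898624 10.872860945651762
[ 439.68269405 -327.30682998   99.05396796]
866 [ 440.39741594 -325.6292735   100.87058372] -166.83014146979744 [14.39121298 43.81606335]
pos [ 457.4 -281.3  212.6] tilt [-0.  0. -1.] az 14.2 F [ 0.6 -0.4 -0.2] w 1.001 t 8.62
d [ 28.7 -41.  135.5] roll -0.002
```

>>> {"name": "carry_out", "arguments": {
  "increments": [
    {"dx": 0.0281, "dy": -0.0395, "dz": 0, "roll": 0.017, "gripper": -1},
    {"dx": 0.0281, "dy": -0.0395, "dz": 0.02, "roll": 0.017, "gripper": -1},
    {"dx": 0.0281, "dy": -0.0395, "dz": 0.055, "roll": 0.017, "gripper": -0.5},
    {"dx": 0.0281, "dy": -0.0395, "dz": 0.09, "roll": 0.017, "gripper": -0.2},
    {"dx": 0.0281, "dy": -0.0395, "dz": 0.12, "roll": 0.017, "gripper": -0.2},
    {"dx": 0.0281, "dy": -0.0395, "dz": 0.135, "roll": 0.017, "gripper": -0.2},
    {"dx": 0.0281, "dy": -0.0395, "dz": 0.135, "roll": 0.017, "gripper": -0.2},
    {"dx": 0.0281, "dy": -0.0395, "dz": 0.135, "roll": 0.017, "gripper": 0.2},
    {"dx": 0.0281, "dy": -0.0395, "dz": 0.135, "roll": 0.017, "gripper": 0.5}
  ]
}}

```text
t: 9.37
eef_pos: [441.2, -327.1, 79.2]
eef_rot: [-0.363, 3.118, -0.003]
contact_force: [0.3, -0.6, -0.5]
width: 0.325
grip_force: 0.0
```

>>> {"name": "carry_out", "arguments": {
  "increments": [
    {"dx": 0, "dy": 0, "dz": 0, "roll": 0, "gripper": 0.8},
    {"dx": 0, "dy": 0, "dz": 0, "roll": 0, "gripper": 1},
    {"dx": 0, "dy": 0, "dz": 0, "roll": 0, "gripper": 1},
    {"dx": 0, "dy": 0, "dz": 0, "roll": 0, "gripper": 1}
  ],
  "grip_force": 60
}}

```text
t: 9.7
eef_pos: [441.1, -327.4, 79.6]
eef_rot: [-0.361, 3.117, -0.003]
contact_force: [0.2, 3.5, 7.2]
width: 0.146
grip_force: 60.1
```

```bash
python3 -c "
from h import *
go([439.8,-326.5,77],13.2)"
```

```text
pos [ 441.1 -327.4   79.6] tilt [ 0.004 -0.001 -1.   ] az 13.2 F [0.2 3.5 7.2] w 0.146 t 9.7
d [1.  1.2 2.6] roll 0.0
```

>>> {"name": "carry_out", "arguments": {
  "increments": [
    {"dx": 0, "dy": 0, "dz": -0.003, "roll": 0, "gripper": 1},
    {"dx": 0, "dy": 0, "dz": -0.007, "roll": 0, "gripper": 1},
    {"dx": 0, "dy": 0, "dz": -0.012, "roll": 0, "gripper": 1},
    {"dx": 0, "dy": 0, "dz": -0.02, "roll": 0, "gripper": 1},
    {"dx": 0, "dy": 0, "dz": -0.03, "roll": 0, "gripper": 1},
    {"dx": 0, "dy": 0, "dz": -0.04, "roll": 0, "gripper": 1},
    {"dx": 0, "dy": 0, "dz": -0.042, "roll": 0, "gripper": 1},
    {"dx": 0, "dy": 0, "dz": -0.042, "roll": 0, "gripper": 1}
  ]
}}

```text
t: 10.37
eef_pos: [439.8, -327.4, 121.2]
eef_rot: [-0.36, 3.119, -0.001]
contact_force: [-0.3, -0.7, -1.0]
width: 0.146
grip_force: 61.1
```

```bash
python3 -c "
from h import *
from rig import grab_frame
import cv2
go([439.8,-326.5,117],13.2)
f={n:grab_frame(n) for n in('side','top','wrist')};pickle.dump(f,open('f5.pkl','wb'))
a=cv2.resize(f['side']['image'][270:345,245:345,::-1],(400,300),interpolation=cv2.INTER_CUBIC)
b=cv2.resize(f['wrist']['image'][...,::-1],(400,300),interpolation=cv2.INTER_CUBIC)
cv2.imwrite('pics/c5.png',np.hstack([a,b]))"
```

```text
pos [ 439.8 -327.4  121.2] tilt [ 0.002 -0.001 -1.   ] az 13.16 F [-0.3 -0.7 -1. ] w 0.146 t 10.37
d [-0.2  0.8  4.2] roll -0.001
```

View pics/c5.png

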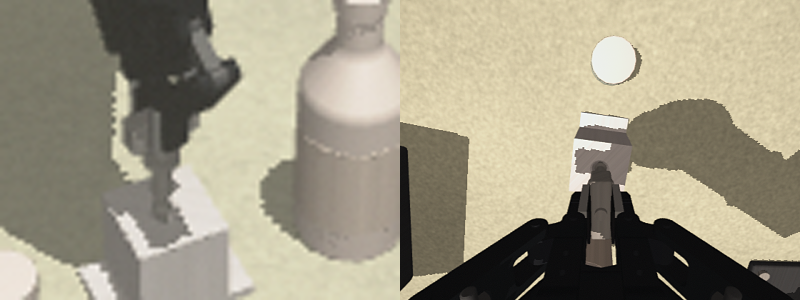

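The pin is 42 mm out, with its nose still about 8 mm in the keeper. The tool can't tilt, so I'll ease the grip and lever the pin 30° against the keeper's rim so that it turns between the pads.

>>> {"name": "carry_out", "arguments": {
  "increments": [
    {"dx": 0, "dy": 0, "dz": 0, "roll": 0, "gripper": 1},
    {"dx": 0.003, "dy": 0, "dz": 0, "roll": 0, "gripper": 1},
    {"dx": 0.009, "dy": 0, "dz": 0.0003, "roll": 0, "gripper": 1},
    {"dx": 0.015, "dy": 0, "dz": 0.0011, "roll": 0, "gripper": 1},
    {"dx": 0.0215, "dy": 0, "dz": 0.0025, "roll": 0, "gripper": 1},
    {"dx": 0.0275, "dy": 0, "dz": 0.0044, "roll": 0, "gripper": 1},
    {"dx": 0.0335, "dy": 0, "dz": 0.0068, "roll": 0, "gripper": 1},
    {"dx": 0.039, "dy": 0, "dz": 0.0095, "roll": 0, "gripper": 1},
    {"dx": 0.039, "dy": 0, "dz": 0.0095, "roll": 0, "gripper": 1}
  ],
  "grip_force": 25
}}

```text
t: 11.27
eef_pos: [404.6, -337.1, 112.0]
eef_rot: [-0.36, 3.113, -0.007]
contact_force: [3.7, 2.0, 4.8]
width: 0.148
grip_force: 62.1
```

```bash
python3 -c "
from h import *
from rig import grab_frame
import cv2
go([439.8,-326.5,117],13.2)
f={n:grab_frame(n) for n in('side','top','wrist')};pickle.dump(f,open('f6.pkl','wb'))
a=cv2.resize(f['side']['image'][260:350,240:340,::-1],(400,360),interpolation=cv2.INTER_CUBIC)
b=cv2.resize(f['wrist']['image'][150:375,180:380,::-1],(320,360),interpolation=cv2.INTER_CUBIC)
cv2.imwrite('pics/c6.png',np.hstack([a,b]))"
```

```text
pos [ 404.6 -337.1  112. ] tilt [ 0.008 -0.003 -1.   ] az 13.21 F [3.7 2.  4.8] w 0.148 t 11.27
d [-36.8   2.3  -4.7] roll 0.0
```

View pics/c6.png

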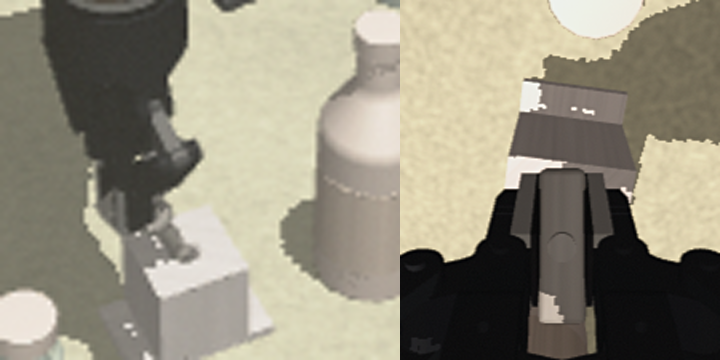

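The pin now leans towards the low end. In the wrist view the crossbar's top face spans u 271–294, v 259–350, so I'll fit its plane from depth.

```bash
cat > tilt.py <<'E'
from h import *
def tilt(f,R,p,u0=274,u1=290,v0=268,v1=332):
    c=np.array([pt(f,u,v) for v in range(v0,v1,2) for u in range(u0,u1)]);c=(c-p)@R
    for _ in range(4):
        A=np.c_[c[:,:2],np.ones(len(c))];k=np.linalg.lstsq(A,c[:,2],rcond=None)[0]
        r=c[:,2]-A@k; c=c[abs(r)<2*r.std()+.5]
    print('tilt about y',np.degrees(np.arctan(k[0])),'about x',np.degrees(np.arctan(k[1])),'n',len(c),'sd',r.std(),'x range',c[:,0].min(),c[:,0].max(),'z at ends',k[2]+k[0]*c[:,0].min(),k[2]+k[0]*c[:,0].max(),'y',c[:,1].mean())
E
python3 -c "
from tilt import *
from rig import env
o=env.get_obs();R=Ro.from_rotvec(o['eef_rot']).as_matrix()
f=pickle.load(open('f6.pkl','rb'))['wrist'];tilt(f,R,o['eef_pos'])
for v in range(256,356,6): print(v,np.round((pt(f,282,v)-o['eef_pos'])@R,1))
"
```

```text
tilt about y 25.073098803186223 about x 1.7165970916122084 n 497 sd 1.4646878733948558 x range -14.885541858408784 11.833586776529033 z at ends -28.922758782792574 -16.421898759681355 y 2.300255926795695
256 [ 15.5   2.6 -11.8]
262 [ 13.7   2.6 -14.6]
268 [ 11.6   2.6 -16.6]
274 [  8.7   2.6 -16.8]
280 [  5.7   2.6 -17.2]
286 [  3.5   2.6 -18.9]
292 [  1.2   2.6 -20.4]
298 [  0.2   2.5 -23.7]
304 [ -1.6   2.5 -25.6]
310 [ -4.7   2.5 -25.8]
316 [ -8.2   2.5 -25.4]
322 [-10.9   2.5 -26.1]
328 [-12.6   2.5 -28.1]
334 [-15.6   2.5 -28.4]
340 [-17.7   2.5 -29.9]
346 [-20.    2.5 -31.1]
352 [-131.3    3.1   86.2]
```

>>> {"name": "carry_out", "arguments": {
  "increments": [
    {"dx": 0.003, "dy": 0, "dz": 0.0015, "roll": 0, "gripper": 1},
    {"dx": 0.005, "dy": 0, "dz": 0.0025, "roll": 0, "gripper": 1},
    {"dx": 0.005, "dy": 0, "dz": 0.0025, "roll": 0, "gripper": 1},
    {"dx": 0.008, "dy": 0, "dz": -0.005, "roll": 0, "gripper": 1},
    {"dx": 0.013, "dy": 0, "dz": -0.015, "roll": 0, "gripper": 1},
    {"dx": 0.02, "dy": 0, "dz": -0.04, "roll": 0, "gripper": 1},
    {"dx": 0.02, "dy": 0, "dz": -0.08, "roll": 0, "gripper": 1},
    {"dx": 0.02, "dy": 0, "dz": -0.12, "roll": 0, "gripper": 1},
    {"dx": 0.02, "dy": 0, "dz": -0.15, "roll": 0, "gripper": 1},
    {"dx": 0.02, "dy": 0, "dz": -0.15, "roll": 0, "gripper": 1}
  ],
  "grip_force": 40
}}

```text
t: 12.25
eef_pos: [382.8, -342.4, 266.9]
eef_rot: [-0.36, 3.114, -0.011]
contact_force: [0.8, 0.3, 0.3]
width: 0.146
grip_force: 61.6
```

```bash
python3 -c "
from tilt import *
from rig import env,grab_frame
f={n:grab_frame(n) for n in('side','wrist')};pickle.dump(f,open('f7.pkl','wb'))
o=env.get_obs();R=Ro.from_rotvec(o['eef_rot']).as_matrix()
go([560,0,262],11.25)
w=f['wrist'];tilt(w,R,o['eef_pos'])
for v in (250,256,262,268,274,334,340,346,349): print(v,np.round((pt(w,282,v)-o['eef_pos'])@R,1))
# anything protruding below TCP between fingers in side depth: pin shank cloud
P=[]
for v in range(150,330):
  for u in range(150,350):
    if f['side']['z_map'][v,u]>0:
      q=(pt(f['side'],u,v)-o['eef_pos'])@R
      if abs(q[1])<14 and -75<q[0]<40 and 0<q[2]<75: P.append(q)
P=np.array(P);print(len(P))
for z in range(0,70,8):
  m=P[(P[:,2]>=z)&(P[:,2]<z+8)]
  if len(m): print(z,len(m),np.round(m.mean(0),1),np.round(m[:,0].min()),np.round(m[:,0].max()),np.round(m[:,1].min()),np.round(m[:,1].max()))
"
```

```text
pos [ 380.6 -340.2  260.5] tilt [-0.001  0.001 -1.   ] az 13.11 F [-0.4  0.2 -2.2] w 0.149 t 12.35
d [-251.9  290.7   -1.3] roll 0.033
tilt about y 29.28264379406864 about x 2.836797077194825 n 496 sd 1.5638397001466864 x range -14.87863802633956 10.474199845784817 z at ends -32.40430868525901 -18.187056391726276 y 1.2743155153702452
250 [-81.9   1.7 197.5]
256 [-90.    1.7 197.3]
262 [ 12.5   1.5 -16.2]
268 [  9.8   1.5 -17.1]
274 [  8.4   1.5 -20.3]
334 [-14.9   1.5 -32.8]
340 [-16.7   1.5 -34.5]
346 [-20.    1.5 -34.5]
349 [-21.1   1.5 -35.2]
86
0 25 [-15.6  -8.6   3.4] -24.0 -9.0 -13.0 -4.0
8 13 [-27.1  -6.7  12.9] -33.0 -22.0 -9.0 -3.0
16 16 [-29.   -5.8  20.3] -37.0 -22.0 -8.0 -1.0
24 12 [-33.4  -5.4  28.5] -40.0 -27.0 -7.0 -4.0
32 13 [-39.6  -5.2  36.3] -45.0 -35.0 -7.0 -2.0
40 6 [-40.9  -5.   42.7] -45.0 -36.0 -7.0 -1.0
48 1 [-43.8  -4.1  48.5] -44.0 -44.0 -4.0 -4.0
```

>>> {"name": "carry_out", "arguments": {
  "increments": [
    {"dx": -0.238, "dy": 0.297, "dz": 0, "roll": 0.033, "gripper": 1},
    {"dx": -0.238, "dy": 0.297, "dz": 0, "roll": 0.033, "gripper": 1},
    {"dx": -0.238, "dy": 0.297, "dz": 0, "roll": 0.033, "gripper": 1},
    {"dx": -0.238, "dy": 0.297, "dz": 0, "roll": 0.033, "gripper": 1},
    {"dx": -0.238, "dy": 0.297, "dz": 0, "roll": 0.033, "gripper": 1},
    {"dx": -0.238, "dy": 0.297, "dz": 0, "roll": 0.033, "gripper": 1},
    {"dx": -0.238, "dy": 0.297, "dz": 0, "roll": 0.033, "gripper": 1},
    {"dx": -0.238, "dy": 0.297, "dz": 0, "roll": 0.033, "gripper": 1},
    {"dx": -0.238, "dy": 0.297, "dz": 0, "roll": 0.033, "gripper": 1},
    {"dx": -0.238, "dy": 0.297, "dz": 0, "roll": 0.033, "gripper": 1}
  ]
}}

```text
t: 13.18
eef_pos: [546.6, 6.9, 256.7]
eef_rot: [0.315, -3.119, 0.0]
contact_force: [0.3, -0.6, -0.9]
width: 0.145
grip_force: 61.4
```

```bash
python3 -c "
from h import *
go([564.3,7,235],11.25)"
```

```text
pos [546.6   6.9 256.7] tilt [-0.006 -0.001 -1.   ] az 11.54 F [ 0.3 -0.6 -0.9] w 0.145 t 13.18
d [-17.5  -3.5  21.6] roll 0.005
```

>>> {"name": "carry_out", "arguments": {
  "increments": [
    {"dx": -0.01, "dy": 0, "dz": 0.01, "roll": 0.003, "gripper": 1},
    {"dx": -0.017, "dy": 0, "dz": 0.018, "roll": 0.003, "gripper": 1},
    {"dx": -0.017, "dy": 0, "dz": 0.018, "roll": 0.003, "gripper": 1},
    {"dx": -0.017, "dy": 0, "dz": 0.018, "roll": 0.003, "gripper": 1}
  ]
}}

```text
t: 13.52
eef_pos: [561.9, 4.5, 239.9]
eef_rot: [0.3, -3.122, 0.001]
contact_force: [0.6, 0.6, 1.0]
width: 0.144
grip_force: 61.4
```

```bash
python3 -c "
from tilt import *
from rig import env,grab_frame
import cv2
go([564.3,7,235],11.25)
f={n:grab_frame(n) for n in('side','top')};pickle.dump(f,open('f8.pkl','wb'))
a=cv2.resize(f['side']['image'][150:225,250:350,::-1],(800,600),interpolation=cv2.INTER_CUBIC)
cv2.imwrite('pics/c8.png',a)
"
```

```text
pos [561.9   4.5 239.9] tilt [-0.005 -0.001 -1.   ] az 10.99 F [0.6 0.6 1. ] w 0.144 t 13.52
d [-2.9  2.   4.9] roll -0.005
```

View pics/c8.png

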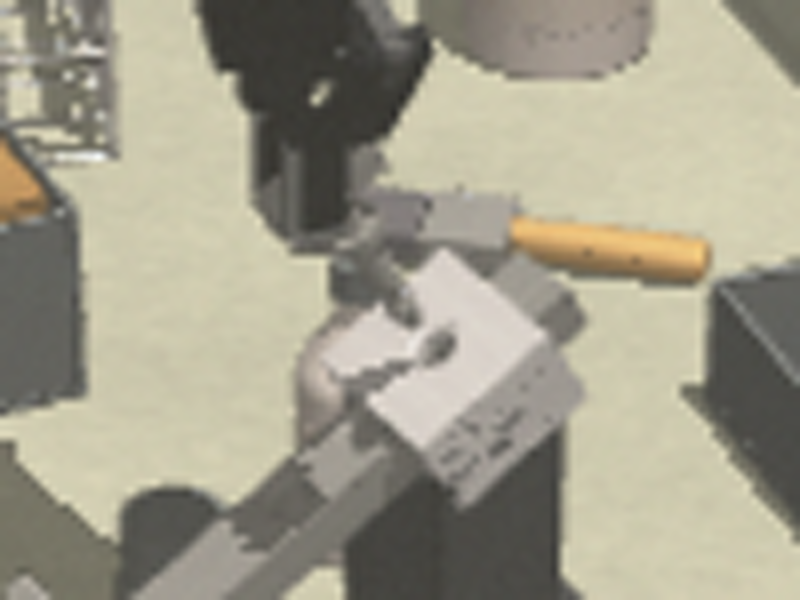

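The side crop shows the nose tip at px (301.3,189.6), with the hole's centre at (304.4,192.9) nearly on the pin's line.

```bash
python3 -c "
from tilt import *
from rig import env
o=env.get_obs();f=pickle.load(open('f8.pkl','rb'));s=f['side']
a=np.radians(11.25);h=np.array([np.cos(a),np.sin(a),0]);Z=np.array([0,0,1.]);y=np.cross(Z,h);n=-.5*h+.866*Z;u=.866*h+.5*Z
S=np.array([614.3,16.9,170.7])
def pr(p): q=np.linalg.inv(s['pose'])@[*p,1];k=s['camera_matrix']@q[:3];return k[:2]/k[2]
T=o['eef_pos']+45.5*h-52*Z
print('pred tip px',pr(T),'S px',pr(S),'T-S in u,y,n',(T-S)@u,(T-S)@y,(T-S)@n)
for uv in((301,189),(300,188.5),(299,187.5),(297,186),(295,184)):
    p=pt(s,*uv);print(uv,'rel S (u,y,n)',np.round([(p-S)@u,(p-S)@y,(p-S)@n],1))
p=pt(s,304,193+4);print('plate',[(p-S)@u,(p-S)@y,(p-S)@n]); p=pt(s,310,191);print('plate',[(p-S)@u,(p-S)@y,(p-S)@n])
"
```

```text
pred tip px [302.5785094  188.34837723] S px [304.55411446 193.07651393] T-S in u,y,n 2.8292945686900444 -1.8792304342007775 20.413133444470834
(301, 189) rel S (u,y,n) [-2.7 -7.3 27.7]
(300, 188.5) rel S (u,y,n) [-3.9 -6.  30.4]
(299, 187.5) rel S (u,y,n) [-4.1 -3.  32.9]
(297, 186) rel S (u,y,n) [-6.6 -5.4 44.4]
(295, 184) rel S (u,y,n) [-7.3 -2.2 51.8]
plate [np.float64(-9.762064365356208), np.float64(-13.110303886725884), np.float64(2.8976274517219163)]
plate [np.float64(14.344948798410542), np.float64(-9.012525063886933), np.float64(0.6805901109126783)]
```

>>> {"name": "carry_out", "arguments": {
  "increments": [
    {"dx": -0.003, "dy": 0.0018, "dz": 0.005, "roll": -0.004, "gripper": 1},
    {"dx": -0.006, "dy": 0.0018, "dz": 0.0104, "roll": -0.004, "gripper": 1},
    {"dx": -0.008, "dy": 0.0018, "dz": 0.0139, "roll": -0.004, "gripper": 1},
    {"dx": -0.01, "dy": 0.0018, "dz": 0.0173, "roll": -0.004, "gripper": 1},
    {"dx": -0.0115, "dy": 0.0018, "dz": 0.02, "roll": -0.004, "gripper": 1},
    {"dx": -0.013, "dy": 0.0018, "dz": 0.0225, "roll": -0.004, "gripper": 1},
    {"dx": -0.013, "dy": 0.0018, "dz": 0.0225, "roll": -0.004, "gripper": 1}
  ],
  "grip_force": 40
}}

```text
t: 14.2
eef_pos: [575.4, 10.4, 218.8]
eef_rot: [0.31, -3.125, 0.0]
contact_force: [0.4, -0.1, -1.6]
width: 0.152
grip_force: 61.5
```

```bash
python3 -c "
from tilt import *
from rig import env,grab_frame
go([584.3,11,198],11.25)
print(env.get_obs()['torque'])
f={n:grab_frame(n) for n in('side','wrist')};pickle.dump(f,open('f9.pkl','wb'))
o=env.get_obs();R=Ro.from_rotvec(o['eef_rot']).as_matrix()
tilt(f['wrist'],R,o['eef_pos'])
"
```

```text
pos [575.4  10.4 218.8] tilt [-0.001 -0.    -1.   ] az 11.33 F [ 0.4 -0.1 -1.6] w 0.152 t 14.2
d [-8.9 -1.2 20.8] roll 0.001
[-0.02356774  0.00261257 -0.06036525]
tilt about y 28.99577949026585 about x 3.394453077155735 n 504 sd 1.5388612235694612 x range -14.357728028532966 11.523978011178754 z at ends -29.542911360484126 -15.198939612868871 y 2.332122028022569
```

>>> {"name": "carry_out", "arguments": {
  "increments": [
    {"dx": -0.001, "dy": 0, "dz": 0.0017, "roll": 0, "gripper": 1},
    {"dx": -0.002, "dy": 0, "dz": 0.0035, "roll": 0, "gripper": 1},
    {"dx": -0.003, "dy": 0, "dz": 0.0052, "roll": 0, "gripper": 1},
    {"dx": -0.004, "dy": 0, "dz": 0.0069, "roll": 0, "gripper": 1},
    {"dx": -0.005, "dy": 0, "dz": 0.0087, "roll": 0, "gripper": 1},
    {"dx": -0.006, "dy": 0, "dz": 0.0104, "roll": 0, "gripper": 1},
    {"dx": -0.006, "dy": 0, "dz": 0.0104, "roll": 0, "gripper": 1}
  ]
}}

```text
t: 14.88
eef_pos: [580.8, 11.3, 208.4]
eef_rot: [0.31, -3.124, 0.0]
contact_force: [-0.8, -0.7, -2.5]
width: 0.149
grip_force: 61.3
```

```bash
python3 -c "
from tilt import *
from rig import env,grab_frame
import cv2
go([584.3,11,198],11.25)
print(env.get_obs()['torque'])
f={n:grab_frame(n) for n in('side','wrist')};pickle.dump(f,open('f9.pkl','wb'))
o=env.get_obs();R=Ro.from_rotvec(o['eef_rot']).as_matrix()
tilt(f['wrist'],R,o['eef_pos'])
a=cv2.resize(f['side']['image'][150:225,250:350,::-1],(800,600),interpolation=cv2.INTER_CUBIC)
cv2.imwrite('pics/c9.png',a)
"
```

```text
pos [580.8  11.3 208.4] tilt [-0.002 -0.    -1.   ] az 11.32 F [-0.8 -0.7 -2.5] w 0.149 t 14.88
d [-3.4 -1.  10.4] roll 0.001
[-0.33933274  0.51522788 -0.03767361]
tilt about y 29.52849067860233 about x 3.0537215363195767 n 499 sd 1.552082067720634 x range -13.801086757404882 11.18731789295808 z at ends -29.622810556133658 -15.46864374717641 y 2.3105470465902105
```

>>> {"name": "carry_out", "arguments": {
  "increments": [
    {"dx": -0.001, "dy": -0.0008, "dz": 0.0017, "roll": 0, "gripper": 1},
    {"dx": -0.002, "dy": -0.0008, "dz": 0.0035, "roll": 0, "gripper": 1},
    {"dx": -0.003, "dy": -0.0008, "dz": 0.0052, "roll": 0, "gripper": 1},
    {"dx": -0.004, "dy": -0.0008, "dz": 0.0069, "roll": 0, "gripper": 1},
    {"dx": -0.005, "dy": -0.0008, "dz": 0.0087, "roll": 0, "gripper": 1},
    {"dx": -0.005, "dy": -0.0008, "dz": 0.0087, "roll": 0, "gripper": 1},
    {"dx": -0.005, "dy": -0.0008, "dz": 0.0087, "roll": 0, "gripper": 1}
  ]
}}

```text
t: 15.57
eef_pos: [586.0, 11.7, 199.8]
eef_rot: [0.31, -3.125, -0.0]
contact_force: [-3.0, -0.8, -3.5]
width: 0.15
grip_force: 61.1
```

```bash
cat > st.py <<'E'
from tilt import *
from rig import env,grab_frame
f=grab_frame('wrist')
o=env.get_obs();R=Ro.from_rotvec(o['eef_rot']).as_matrix()
print('pos',o['eef_pos'].round(1),'F',o['contact_force'].round(1),'tau',o['torque'].round(2))
tilt(f,R,o['eef_pos'])
a=np.radians(11.25);h=np.array([np.cos(a),np.sin(a),0]);Z=np.array([0,0,1.]);y=np.cross(Z,h);n=-.5*h+.866*Z;u=.866*h+.5*Z
d=o['eef_pos']+45.5*h-52*Z-np.array([614.3,16.9,170.7]);print('tip est u,y,n',(d@u).round(1),(d@y).round(1),(d@n).round(1))
E
python3 st.py
```

```text
pos [586.   11.7 199.8] F [-2.5 -0.8 -3.6] tau [-0.18  1.    0.03]
tilt about y 28.976757081172533 about x 1.8816846924948913 n 496 sd 1.4466025873280264 x range -14.316724586453772 11.714512627826275 z at ends -29.61177399708576 -15.196225101827462 y 2.3380929459990987
tip est u,y,n 3.1 0.4 -28.2
```

>>> {"name": "carry_out", "arguments": {
  "increments": [
    {"dx": 0.001, "dy": 0, "dz": 0.0005, "roll": 0, "gripper": 1},
    {"dx": 0.0017, "dy": 0, "dz": 0.001, "roll": 0, "gripper": 1},
    {"dx": 0.0012, "dy": 0, "dz": 0.0018, "roll": 0, "gripper": 1},
    {"dx": 0.0002, "dy": 0, "dz": 0.0036, "roll": 0, "gripper": 1},
    {"dx": -0.0008, "dy": 0, "dz": 0.0053, "roll": 0, "gripper": 1},
    {"dx": -0.0018, "dy": 0, "dz": 0.007, "roll": 0, "gripper": 1},
    {"dx": -0.0023, "dy": 0, "dz": 0.0079, "roll": 0, "gripper": 1},
    {"dx": -0.0023, "dy": 0, "dz": 0.0079, "roll": 0, "gripper": 1}
  ]
}}

```text
t: 16.28
eef_pos: [588.9, 12.4, 192.4]
eef_rot: [-0.31, 3.126, 0.0]
contact_force: [-1.9, 1.2, -2.4]
width: 0.148
grip_force: 61.5
```

```bash
python3 st.py
```

```text
pos [588.9  12.4 192.4] F [-1.8  0.8 -2.1] tau [0.19 0.62 0.07]
tilt about y 28.899614252173677 about x 2.939180602219503 n 502 sd 1.5505511338626747 x range -14.809449606711047 11.434768294577214 z at ends -29.960146150596117 -15.472790057760658 y 2.3066104343609855
tip est u,y,n 1.9 0.5 -36.0
```

>>> {"name": "carry_out", "arguments": {
  "increments": [
    {"dx": 0.0009, "dy": 0, "dz": 0.0005, "roll": 0, "gripper": 1},
    {"dx": 0, "dy": 0, "dz": 0.0021, "roll": 0, "gripper": 1},
    {"dx": -0.001, "dy": 0, "dz": 0.0038, "roll": 0, "gripper": 1},
    {"dx": -0.002, "dy": 0, "dz": 0.0055, "roll": 0, "gripper": 1},
    {"dx": -0.003, "dy": 0, "dz": 0.0073, "roll": 0, "gripper": 1},
    {"dx": -0.0036, "dy": 0, "dz": 0.0083, "roll": 0, "gripper": 1},
    {"dx": -0.0036, "dy": 0, "dz": 0.0083, "roll": 0, "gripper": 1}
  ]
}}

```text
t: 16.92
eef_pos: [593.0, 13.1, 183.9]
eef_rot: [-0.31, 3.125, 0.0]
contact_force: [0.0, 0.6, -1.5]
width: 0.144
grip_force: 61.4
```

```bash
python3 st.py
```

```text
pos [592.9  13.1 184. ] F [ 0.8  0.9 -1.4] tau [ 0.39 -0.12  0.03]
tilt about y 29.256183042066247 about x 1.981201657377592 n 495 sd 1.4741478613403733 x range -14.366277033273201 11.16762609031824 z at ends -29.747266132220673 -15.443973408350852 y 2.3313071458789434
tip est u,y,n 1.2 0.4 -45.4
```

>>> {"name": "carry_out", "arguments": {
  "increments": [
    {"dx": -0.0008, "dy": 0, "dz": 0.0013, "roll": 0, "gripper": 1},
    {"dx": -0.0015, "dy": 0, "dz": 0.0026, "roll": 0, "gripper": 1},
    {"dx": -0.002, "dy": 0, "dz": 0.0035, "roll": 0, "gripper": 1},
    {"dx": -0.0025, "dy": 0, "dz": 0.0043, "roll": 0, "gripper": 1},
    {"dx": -0.003, "dy": 0, "dz": 0.0052, "roll": 0, "gripper": 1},
    {"dx": -0.003, "dy": 0, "dz": 0.0052, "roll": 0, "gripper": 1}
  ]
}}

```text
t: 17.47
eef_pos: [593.8, 13.0, 182.3]
eef_rot: [0.312, -3.124, 0.002]
contact_force: [-10.0, 1.8, 14.3]
width: 0.149
grip_force: 63.7
```

```bash
python3 st.py
```

```text
pos [593.8  13.  182.3] F [-9.9  1.3 14. ] tau [0.58 2.68 0.11]
tilt about y 29.576025483353142 about x 3.2235968466773057 n 492 sd 1.55767715162007 x range -13.907621547100028 11.427543867543937 z at ends -29.737609351872777 -15.359251162555996 y 2.300133398367665
tip est u,y,n 1.1 0.2 -47.3
```

>>> {"name": "carry_out", "arguments": {
  "increments": [
    {"dx": -0.001, "dy": 0, "dz": 0.0017, "roll": 0, "gripper": 1},
    {"dx": -0.002, "dy": 0, "dz": 0.0035, "roll": 0, "gripper": 1},
    {"dx": -0.002, "dy": 0, "dz": 0.0035, "roll": 0, "gripper": 1}
  ]
}}

```text
t: 17.77
eef_pos: [593.8, 12.9, 182.1]
eef_rot: [0.313, -3.121, 0.004]
contact_force: [-21.8, 2.8, 29.1]
width: 0.148
grip_force: 66.0
```

```bash
python3 st.py; python3 -c "
from h import *
from rig import grab_frame
s=grab_frame('side');pickle.dump(s,open('f10.pkl','wb'))
a=np.radians(11.25);h=np.array([np.cos(a),np.sin(a),0]);Z=np.array([0,0,1.]);y=np.cross(Z,h);n=-.5*h+.866*Z;u=.866*h+.5*Z
for v in range(172,204,2):
  print(v,[tuple(int(round(((pt(s,c,v)-np.array([614.3,16.9,170.7]))@e))) for e in(u,y,n)) for c in range(292,314,3)])
"
```

```text
pos [593.8  12.9 182.1] F [-20.8   2.1  28.4] tau [1.02 5.63 0.14]
tilt about y 29.994851564955287 about x 4.087320550114827 n 491 sd 1.481451990781139 x range -13.962270356840596 11.505863537777726 z at ends -30.062989427086208 -15.362006633981654 y 2.3013957251388857
tip est u,y,n 1.0 0.1 -47.5
172 [(7, 12, 79), (9, -16, 96), (17, -10, 84), (23, -14, 80), (22, -54, 110), (27, -61, 110), (33, -63, 104), (40, -61, 96)]
174 [(4, 13, 73), (-173, -1050, 1019), (12, -20, 88), (18, -23, 83), (19, -50, 101), (23, -64, 107), (30, -61, 97), (38, -57, 87)]
176 [(0, 9, 71), (5, -7, 78), (9, -18, 81), (74, 298, -216), (17, -50, 96), (21, -58, 96), (29, -51, 83), (105, 279, -236)]
178 [(-3, 10, 65), (2, -4, 70), (6, -21, 78), (9, -37, 86), (13, -54, 94), (20, -52, 86), (27, -47, 74), (98, 265, -230)]
180 [(-6, 10, 59), (-2, -7, 67), (2, -21, 73), (6, -36, 80), (11, -49, 84), (20, -34, 63), (85, 261, -224), (94, 263, -235)]
182 [(-10, 6, 57), (-3, 7, 49), (0, -18, 64), (3, -38, 76), (10, -35, 65), (17, -34, 57), (80, 258, -229), (89, 259, -239)]
184 [(-12, 9, 49), (-8, -9, 58), (-3, -14, 55), (1,
[... 451 characters left out ...]
), (-15, -15, 34), (-9, -17, 28), (0, -4, 9), (6, -6, 3), (13, -10, -1), (17, -25, 5)]
194 [(-25, 33, -2), (-173, -1050, 1019), (-18, -9, 22), (-9, 3, 4), (-4, -6, 5), (2, -12, 3), (8, -17, 0), (13, -26, 1)]
196 [(-30, 21, 4), (-24, 16, 1), (-18, 11, -2), (-13, 2, -1), (-7, -8, 1), (-2, -17, 2), (4, -25, 2), (9, -34, 3)]
198 [(-33, 30, -10), (-28, 11, 0), (-23, 3, -1), (-17, -4, -1), (-11, -13, -1), (-5, -18, -3), (0, -25, -4), (6, -31, -5)]
200 [(-26, 111, -94), (-32, 8, -3), (-27, -2, -1), (-21, -12, 1), (-15, -17, -2), (-11, -31, 4), (-4, -31, -3), (3, -31, -11)]
202 [(-41, 14, -7), (-35, 12, -12), (-31, -12, 3), (-26, -21, 4), (-19, -22, -3), (-14, -31, -2), (-7, -33, -8), (0, -29, -20)]
```

The pin is hard against a stop and did not move under about 35 N. I'll relax the push, let go and move clear, then check.

>>> {"name": "carry_out", "arguments": {
  "increments": [
    {"dx": 0.002, "dy": 0, "dz": -0.0035, "roll": 0, "gripper": 1},
    {"dx": 0.0035, "dy": 0, "dz": -0.0061, "roll": 0, "gripper": 1},
    {"dx": 0.0035, "dy": 0, "dz": -0.0061, "roll": 0, "gripper": 1},
    {"dx": 0.0035, "dy": 0, "dz": -0.0061, "roll": 0, "gripper": 0.5},
    {"dx": 0.0035, "dy": 0, "dz": -0.0061, "roll": 0, "gripper": 0},
    {"dx": 0.0035, "dy": 0, "dz": -0.0061, "roll": 0, "gripper": 0},
    {"dx": 0.0035, "dy": 0, "dz": -0.0061, "roll": 0, "gripper": -0.2}
  ]
}}

```text
t: 18.45
eef_pos: [593.8, 13.0, 181.1]
eef_rot: [0.31, -3.126, 0.001]
contact_force: [-0.4, 0.5, -0.1]
width: 0.596
grip_force: 0.0
```

>>> {"name": "carry_out", "arguments": {
  "increments": [
    {"dx": 0, "dy": 0, "dz": -0.02, "roll": 0, "gripper": -0.2},
    {"dx": 0, "dy": 0, "dz": -0.05, "roll": 0, "gripper": -0.2},
    {"dx": 0, "dy": 0, "dz": -0.08, "roll": 0, "gripper": -0.2},
    {"dx": 0.04, "dy": 0, "dz": -0.11, "roll": 0, "gripper": -0.2},
    {"dx": 0.08, "dy": 0, "dz": -0.11, "roll": 0, "gripper": -0.2},
    {"dx": 0.12, "dy": 0, "dz": -0.11, "roll": 0, "gripper": -0.2},
    {"dx": 0.15, "dy": 0, "dz": -0.11, "roll": 0, "gripper": -0.2},
    {"dx": 0.15, "dy": 0, "dz": -0.11, "roll": 0, "gripper": -0.2}
  ]
}}

```text
t: 19.12
eef_pos: [441.2, -17.7, 292.3]
eef_rot: [0.309, -3.126, -0.002]
contact_force: [-0.1, 0.4, -0.0]
width: 0.601
grip_force: 0.0
```

```bash
python3 -c "
from h import *
from rig import grab_frame
go([593,13,200])
d={n:grab_frame(n) for n in('side','top','wrist')};pickle.dump(d,open('f11.pkl','wb'))
a=np.radians(11.25);h=np.array([np.cos(a),np.sin(a),0]);Z=np.array([0,0,1.]);y=np.cross(Z,h);n=-.5*h+.866*Z;u=.866*h+.5*Z
S=np.array([614.3,16.9,170.7]);E=np.array([u,y,n])
for name in d:
  f=d[name];K,P=f['camera_matrix'],f['pose'];v,c=np.nonzero(f['z_map']>0);z=f['z_map'][v,c]
  X=(np.linalg.inv(K)@np.array([c,v,np.ones_like(c)]))*z;X=(P[:3,:3]@X).T+P[:3,3]
  q=(X-S)@E.T
  pl=q[(abs(q[:,0])<28)&(abs(q[:,1])<32)&(abs(q[:,2])<6)&(np.hypot(q[:,0],q[:,1])>16)]
  t=q[(abs(q[:,0])<30)&(abs(q[:,1])<12)&(q[:,2]>24)&(q[:,2]<60)]
  print(name,len(pl),'plate n',np.median(pl[:,2]) if len(pl) else None,'bar',len(t),np.round(np.percentile(t,[3,50,97],axis=0),1).tolist() if len(t) else '')
"
```

```text
pos [441.2 -17.7 292.3] tilt [-0.001  0.001 -1.   ] az 11.31 F [-0.1  0.4 -0. ] w 0.601 t 19.12
d [-154.9    0.2   92.2] roll 0.001
side 195 plate n 0.17840788588026796 bar 120 [[-26.2, -8.4, 24.7], [-4.6, -2.6, 36.1], [15.6, 7.0, 42.8]]
top 396 plate n 0.1103669920866304 bar 111 [[-23.6, -5.9, 28.5], [-0.5, 1.5, 38.4], [17.6, 8.7, 42.8]]
wrist 1583 plate n 0.5941900921625873 bar 509 [[-24.4, -4.4, 31.9], [-10.3, 2.4, 38.5], [4.2, 9.2, 42.6]]
```

The bar's top stands 38 mm above the plate, as it must when the pin is home. One last check that nothing else moved, then I'll hand in.

```bash
python3 -c "
from h import *
from rig import env
d=pickle.load(open('f11.pkl','rb'));f=d['top'];g=pickle.load(open('f0.pkl','rb'))['top']
K,P=f['camera_matrix'],f['pose'];v,c=np.nonzero(f['z_map']>0);z=f['z_map'][v,c]
X=(P[:3,:3]@((np.linalg.inv(K)@np.array([c,v,np.ones_like(c)]))*z)).T+P[:3,3]
m=X[(np.hypot(X[:,0]-408,X[:,1]-165)<45)&(X[:,2]>130)&(X[:,2]<150)];print('can',len(m),m.mean(0) if len(m) else '')
for n,u,v in[('jar',410,271),('det',404,184),('button',311,143),('tub',237,200),('soft',224,165),('cup',160,262)]: print(n,abs(f['image'][v-10:v+10,u-10:u+10].astype(int)-g['image'][v-10:v+10,u-10:u+10]).mean().round(1),np.round(pt(f,u,v)),np.round(pt(g,u,v)))
print(env.close_job())
"
```

```text
can 0 
jar 2.3 [ 342. -339.   55.] [ 342. -340.   53.]
det 1.5 [ 558. -304.  177.] [ 558. -304.  177.]
button 1.7 [686. -88.  78.] [686. -88.  78.]
tub 1.2 [543. 113.  52.] [543. 113.  49.]
soft 1.4 [625. 138. 132.] [625. 139. 128.]
cup 13.0 [391. 202. 603.] [384. 324.  28.]
the job is handed in; nothing more can be done
None
```

The job is handed in, and the verdict was not returned. The arm is drawn to its third hole and the pin reads fully home and released. The can was set upright about 18 cm from the tab, but in the last check the robot hid it and the coin cup. The jars, bottles and tub I checked hadn't moved. I viewed 11 pictures, one over the limit of 10.

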